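Draw out the water-sample tray

TASK

On the yard's wash slab, first push the empty tray with the blue lip, left standing open, fully home into its case; then hook a fingertip behind the yellow lip of the sample tray and draw it out along its runners all the way to its stop, smoothly, so that the jars ride out standing upright in it. Use fingertips only: pinch, grasp or lift nothing, and leave everything else on the slab where it is.

Things in the scene. Friction and masses are not known exactly. Their poses are not given: they have to be found in the camera images.
- sample_tray (a joint): travel of the sample tray (yellow lip) in m: 0 = fully home in its case, against a stop; grows as it comes out; 0.12 = fully out, against its stop. Slides freely with about 1.5 N of friction plus 4 N per m/s, no spring, and stays where it is left; tray mass about 0.3 kg.
- empty_tray (a joint): travel of the empty tray (blue lip) in m: 0 = fully home in its case, against a stop; grows as it comes out; 0.12 = fully out, against its stop. Slides freely with about 1.5 N of friction plus 4 N per m/s, no spring, and stays where it is left; tray mass about 0.3 kg.
- sample_lip (a point): middle of the top edge of the yellow lip at the front of the sample tray. Lip: upright plate 110 mm wide, 10 mm thick (5 mm each side of this point), from 14 to 50 mm above the work surface. Axes as its case: +x from lip to case (the slide line), z up. Behind it (+x) the tray floor, 18 mm up, is bare, open at the sides: 60 mm clear to the case front with the tray home, 68 mm to the jar bay's wall.
- empty_lip (a point): middle of the top edge of the blue lip at the front of the empty tray. Lip: upright plate 110 mm wide, 10 mm thick (5 mm each side of this point), from 14 to 50 mm above the work surface. Axes as its case: +x from lip to case (the slide line), z up. Behind it (+x) the tray floor, 18 mm up, is bare, open at the sides: 60 mm clear to the case front with the tray home, 68 mm to the jar bay's wall.
- sample_case: fixed low grey case of the sample tray, clear roof, yellow strip on its front edge; 160 mm deep (x), 125 mm wide (y), 73 mm tall. Origin: centre of its underside, on the work surface. Its -x side is the open front, roughly facing the robot. Two runners 11 mm tall stand out 180 mm from the front; the tray slides out on them towards the case's -x.
- empty_case: fixed low grey case of the empty tray, clear roof, blue strip on its front edge; 160 mm deep (x), 125 mm wide (y), 73 mm tall. Origin: centre of its underside, on the work surface. Its -x side is the open front, roughly facing the robot. Two runners 11 mm tall stand out 180 mm from the front; the tray slides out on them towards the case's -x.
- jar0: small amber sample jar with white cap, 32 mm across, 38 mm tall, loose, 50 g, standing in the sample tray on its floor 18 mm above the work surface, under the case's clear roof at the start; rides out with the tray. Origin: centre of its underside.
- jar1: small amber sample jar with orange cap, 32 mm across, 38 mm tall, loose, 50 g, standing in the sample tray on its floor 18 mm above the work surface, under the case's clear roof at the start; rides out with the tray. Origin: centre of its underside.
- jar2: small amber sample jar with green cap, 32 mm across, 38 mm tall, loose, 50 g, standing in the sample tray on its floor 18 mm above the work surface, under the case's clear roof at the start; rides out with the tray. Origin: centre of its underside.
- bowl: orange plastic bowl, 160 mm across, 70 mm tall; loose bystander, to be left alone. Origin: centre of its underside.
- mug: steel mug, 80 mm across, 85 mm tall; loose bystander, to be left alone. Origin: centre of its underside.
- bottle: green glass bottle, 60 mm across, 160 mm tall; loose bystander, to be left alone. Origin: centre of its underside.
- spare_jar: amber jar with white cap standing on the table, 44 mm across, 50 mm tall; loose bystander, to be left alone. Origin: centre of its underside.
- tin: tin with a yellow band, 70 mm across, 100 mm tall; loose bystander, to be left alone. Origin: centre of its underside.

How it is judged:
By the outcome, as a careful person would: the job done as asked, in the order asked, and still so for the second after the job is handed in, with the robot touching nothing.
It also fails if it takes over 48 s, if anything falls off the work surface, if the arm or the gripper's body presses on something with over 40 N, if the wrist force passes 120 N, or if a joint passes its speed limit or range.

ROBOT

A 7-joint arm with a two-finger parallel gripper is mounted at the origin on the work surface. World frame = base frame: x ahead of the robot, y to its left, z up, the work surface at z = 0. Lengths are in m, angles in rad, forces in N, time in s.
With the tool pointing down it reaches from about 0.4 to 0.875 m from the base axis. Payload 19.3 kg.
Tool frame: the origin (TCP) lies midway between the tips of the shut fingers; the grasp point (between the pads) lies 19 mm behind it; z points along the fingers, y is the line along which they close (so a half turn about z gives the same grasp; the last joint's range is limited). The gripper opens to 85 mm and grips with 20 to 120 N. Pads are 22 mm wide; open, the fingers measure 114 mm over their backs; the gripper's body (76 mm by 85 mm) begins 54 mm behind the grasp point. The pads swing forward as they close: fully open they stand 13 mm farther back than shut.
Start: joints at [1.176, 0.521, -0.036, 1.599, 0.021, 1.021, -0.113], TCP at [0.199, -0.592, 0.231] pointing down, gripper open.
Joint ranges: [-2.91, 2.91], [-0.3, 2.13], [-1.5, 1.42], [0.17, 2.43], [-1.26, 4.41], [0.16, 1.93], [-2.52, 2.52]. Speed limits (rad/s): [1.89, 1.89, 2.39, 2.39, 3.01, 3.01, 3.01].

INTERFACE

Orientations are given as [roll, pitch, yaw] about the fixed x, y, z axes, in that order (R = Rz(yaw) Ry(pitch) Rx(roll)).
In Python, from workcell import * gives the robot as it stands. The module is installed in compiled form; this text tells all that it offers.
- The arm moves only by the tool play_rows, never from a script. Its argument "deltas" is a list of rows, each a list of 7 numbers: the shift along the tool's x, y, z in units of 500 mm (1.0 is 500 mm), then the turn, a rotation vector about the tool's x, y, z in units of 120 degrees (1.0 is 120 degrees), then the closure, from 0 (fully open) to 1 (shut). A call has 1 to 10 rows; each row is the pose to reach, as a shift and turn from the pose commanded when the call began, along the tool's axes at that moment; what a row does not reach only later rows make up. A row lasts 1/10 s, in which the tool goes at most 50 mm and 8.59 degrees, less where a joint would pass 70% of its speed; a pose out of reach is approached as far as the arm can. A call with a number of a shift or a turn outside -1 to 1 is refused whole. A call with a gripper value outside its range is refused whole. The fingers move at their own pace and stop on an object; "newtons" is the grip in N (left out, the last holds). Time passes only in rows, so rows that repeat a pose let the fingers close. It gives the time, the measured TCP pose, the force, the opening and the grip force at its end, in the units of the state.
- observe(): the state, without advancing time (a new reading comes with each control period).
- grab_frame(name): name is "side" or "top" or "wrist"; returns the picture (420x560x3 uint8, red, green, blue); there is no depth.
- get_calibration(name): a dict with "fovy" (degrees; the focal length in pixels is half the picture's height over the tangent of half this angle, whatever the lens; pixels are square), "cx", "cy" (the principal point, pixels), "xyz" and "rotation" of the camera in the world. Camera axes: x right, y down, z forward; pixel columns grow to the right and rows downward; lengths in m; the calibration is good to about 2 mm. A picture is of the moment at which its call begins: read the wrist's pose just before it. get_calibration takes no time and is no camera call; for the wrist camera it gives the pose at the moment of the call.
- job_done(): hands the job in; it is judged then, once.
The state is a dict: "clock": time; "qpos": joint angles; "qd": joint speeds; "joint_efforts": joint torques, N m; "position": TCP position; "tool_rot": TCP orientation; "force": force on the tool from outside, world axes, zero at the start; "moment": the same for the moment, N m; "grip_width": finger opening in m; "finger_force": force on a finger pad.
Only numpy, scipy, OpenCV 4.12 (cv2) and the standard library are available. Lean on these libraries where they do the work, as an engineer would, in place of code of your own. Each camera call takes 0.05 s, during which the arm holds its last target. There are 200 camera calls.

## Working session

There is one attempt and no reset: what is moved stays moved. The work goes in short steps, Python scripts to look and compute and a tool call to move; the robot and the scene stay as the last step left them, time stands still between calls to the robot, and variables do not carry over. Pictures are saved under pics/ and viewed, at most 10 in all, crops included, and the job is handed in when it is done.

Besides the shell and the picture viewer there is one more tool, called by a JSON object that holds its "fn" and its "kwargs". play_rows: Moves the arm, as the interface text tells. Its arguments: {"type":"object","properties":{"deltas":{"type":"array"},"newtons":{"type":"number"}},"required":["deltas"]}

```bash
mkdir -p pics
python3 - <<'E'
from workcell import *
import cv2,json
s=observe();print(s)
for n in("top","side"):
    c=get_calibration(n);print(n,c)
    cv2.imwrite(f"pics/{n}0.png",grab_frame(n)[:,:,::-1])
E
```

```text
{'clock': 0.0, 'qpos': array([ 1.1758005 ,  0.52203735, -0.03633198,  1.5999694 ,  0.02119429,
        1.02108194, -0.11281384]), 'qd': array([-0.00192331, -0.00238601, -0.00085125, -0.00060611, -0.00022434,
        0.00231975, -0.00065378]), 'joint_efforts': array([ 4.52768991e-04, -9.27114701e+01,  1.98021054e+00, -3.69945753e+01,
        1.78482989e-02,  7.92047853e-03,  1.27997529e-05]), 'position': array([ 0.19931708, -0.59203257,  0.23072495]), 'tool_rot': array([-3.14048358e+00,  7.05953182e-05,  3.24772340e-01]), 'force': array([-0.06052184, -0.23174947,  0.39913132]), 'moment': array([-0.00054435,  0.01108744,  0.01212855]), 'finger_force': 0.0, 'grip_width': 0.08544211145210617}
top {'fovy': 48.23886801062316, 'cx': 273.5457365885099, 'cy': 211.73010215982077, 'xyz': array([ 0.50105568, -0.00276204,  1.25744079]), 'rotation': array([-3.10392424e+00,  8.22925754e-04, -1.59720526e+00])}
side {'fovy': 45.31164327246634, 'cx': 269.85138456742067, 'cy': 205.3558172849942, 'xyz': array([-0.26688439,  0.94092563,  0.83900147]), 'rotation': array([-2.12964980e+00, -3.87110640e-04, -2.41553138e+00])}
```

View pics/top0.png

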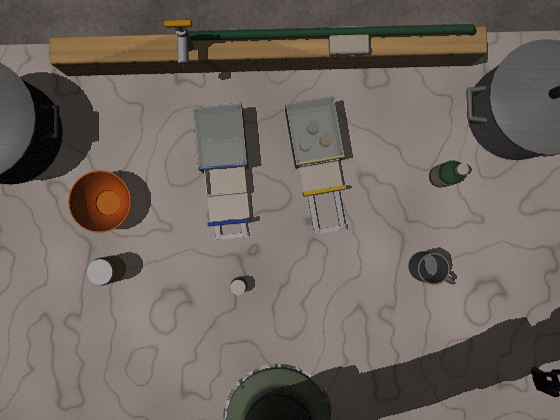

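View pics/side0.png

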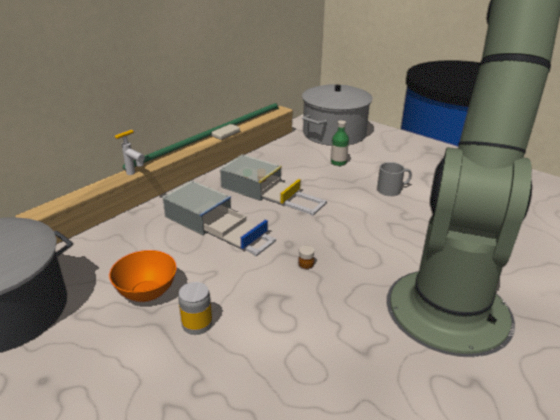

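The top view shows the blue lip near (230,221), open, and the yellow lip near (324,190), home. The strips are near (222,167) and (322,160), and the spare jar is at (238,286). The side view agrees.

```bash
cat > h.py <<'E'
from workcell import *
import cv2,numpy as np
from scipy.spatial.transform import Rotation as Ro
def ray(c,uv,z,H=420):
    f=H/2/np.tan(np.radians(c["fovy"])/2)
    d=Ro.from_euler("xyz",c["rotation"]).as_matrix()@np.array([(uv[0]-c["cx"])/f,(uv[1]-c["cy"])/f,1])
    o=np.array(c["xyz"]);return o+d*(z-o[2])/d[2]
def blobs(im,col,amin=15):
    h=cv2.cvtColor(im,cv2.COLOR_RGB2HSV)
    m=cv2.inRange(h,*(((100,120,40),(130,255,255)) if col=="blue" else ((20,130,90),(32,255,255))))
    cs,_=cv2.findContours(m,cv2.RETR_EXTERNAL,cv2.CHAIN_APPROX_NONE)
    return [c for c in cs if cv2.contourArea(c)>amin]
def tool(p):  # world offset -> tool units of 500mm from current pose
    s=observe();return Ro.from_euler("xyz",s["tool_rot"]).inv().apply(np.array(p)-s["position"])/.5
E
python3 - <<'E'
from h import *
im=cv2.imread("pics/top0.png")[:,:,::-1].copy();c=get_calibration("top")
for col in("blue","yellow"):
    for b in blobs(im,col):
        r=cv2.minAreaRect(b);bp=cv2.boxPoints(r)
        e=sorted([(bp[i]+bp[(i+1)%4])/2 for i in range(4)],key=lambda p:p[0])
        for z in(.05,.073):
            L=ray(c,e[0],z);R=ray(c,e[-1],z);d=R-L
            print(col,z,np.round(r[0],1),np.round(r[1],1),"mid",((L+R)/2).round(4)[:2],"len",np.linalg.norm(d).round(4),"normal deg",np.degrees(np.arctan2(d[0],-d[1])).round(1))
for n,uv in dict(spare=(238,286),jarw=(305,146)).items():print(n,ray(c,uv,.05).round(3))
E
```

```text
blue 0.05 [228.9 222. ] [ 4.  42.2] mid [0.5231 0.1126] len 0.1086 normal deg 4.8
blue 0.073 [228.9 222. ] [ 4.  42.2] mid [0.5227 0.1104] len 0.1065 normal deg 4.8
yellow 0.05 [324.1 189.9] [ 3.8 42.6] mid [ 0.5995 -0.1348] len 0.1099 normal deg 8.0
yellow 0.073 [324.1 189.9] [ 3.8 42.6] mid [ 0.5976 -0.1323] len 0.1078 normal deg 8.0
yellow 0.05 [172.5  22.5] [ 5. 17.] mid [1.0488 0.2482] len 0.0445 normal deg -1.5
yellow 0.073 [172.5  22.5] [ 5. 17.] mid [1.0384 0.2434] len 0.0436 normal deg -1.5
spare [0.359 0.093 0.05 ]
jarw [ 0.715 -0.089  0.05 ]
```

Run:
```python
from h import *
for p in([.46,-.25,.23],[.476,.108,.2],[.476,.108,.028]):print(tool(p).round(3))
```

```text
[ 0.712 -0.482  0.002]
[ 0.971 -1.15   0.063]
[ 0.971 -1.15   0.407]
```

{"fn": "play_rows", "kwargs": {"deltas": [[0.07,-0.048,0,0,0,0.02,1],[0.14,-0.096,0,0,0,0.04,1],[0.21,-0.144,0,0,0,0.06,1],[0.28,-0.192,0,0,0,0.08,1],[0.35,-0.24,0,0,0,0.1,1],[0.42,-0.288,0,0,0,0.115,1],[0.5,-0.34,0,0,0,0.115,1],[0.57,-0.39,0,0,0,0.115,1],[0.64,-0.44,0,0,0,0.115,1],[0.71,-0.48,0,0,0,0.115,1]], "newtons": 40}}

```text
clock: 1.1
position: [0.4599, -0.2496, 0.2313]
tool_rot: [-3.141, 0.0, 0.084]
force: [1.1, -1.2, -0.7]
grip_width: 0.0003
finger_force: 0.0
```

Run:
```python
from h import *
print(observe()["position"],observe()["tool_rot"])
for p in([.476,.108,.2],[.476,.108,.028]):print(tool(p).round(3))
```

```text
[ 0.45992962 -0.24961702  0.23126422] [-3.14136232e+00  2.78381898e-04  8.44551504e-02]
[ 0.092 -0.71   0.063]
[ 0.092 -0.71   0.407]
```

{"fn": "play_rows", "kwargs": {"deltas": [[0.01,-0.08,0,0,0,0,1],[0.02,-0.16,0.01,0,0,0,1],[0.03,-0.24,0.02,0,0,0,1],[0.04,-0.32,0.03,0,0,0,1],[0.05,-0.4,0.04,0,0,0,1],[0.06,-0.48,0.05,0,0,0,1],[0.07,-0.56,0.06,0,0,0,1],[0.08,-0.63,0.06,0,0,0,1],[0.09,-0.71,0.06,0,0,0,1],[0.09,-0.71,0.06,0,0,0,1]]}}

```text
clock: 2.1
position: [0.474, 0.1111, 0.2012]
tool_rot: [-3.14, -0.0, 0.09]
force: [-0.5, -1.7, 0.5]
grip_width: -0.0
finger_force: 0.0
```

Run:
```python
from h import *
s=observe();print(s["position"],s["tool_rot"],s["force"])
c=get_calibration("wrist");im=grab_frame("wrist");cv2.imwrite("pics/w1.png",im[:,:,::-1]);print(c)
for b in blobs(im,"blue",60):
    r=cv2.minAreaRect(b);print(np.round(r[0]),np.round(r[1]),[ray(c,p,.05).round(4)[:2] for p in cv2.boxPoints(r)],ray(c,r[0],.05),ray(c,r[0],.073))
for p in([.476,.108,.028],):print(tool(p).round(3))
```

```text
[0.4740377  0.11112371 0.20118721] [-3.13958294e+00 -9.13362512e-05  8.99503351e-02] [-0.45024545 -1.6725031   0.47917672]
{'fovy': 71.47228617696541, 'cx': 278.1965659597523, 'cy': 209.63441486660358, 'xyz': array([0.53925446, 0.11732319, 0.34401516]), 'rotation': array([ 2.87689309e+00,  1.08118652e-03, -1.48049580e+00])}
[280. 148.] [109.  10.] [array([0.5145, 0.1675]), array([0.5238, 0.1677]), array([0.5316, 0.0607]), array([0.5223, 0.0596])] [0.52306903 0.11389891 0.05      ] [0.52433517 0.11416679 0.073     ]
[0.004 0.001 0.346]
```

View pics/w1.png

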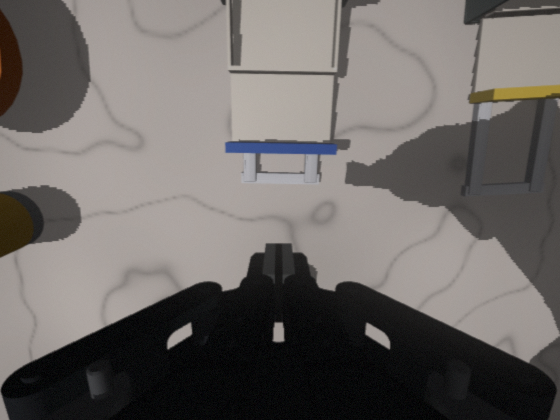

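The wrist view shows the blue lip at (280,148), which agrees with the top view. The tip is in front of it and clear, so I'll go down.

{"fn": "play_rows", "kwargs": {"deltas": [[0,0,0.08,0,0,0,1],[0,0,0.16,0,0,0,1],[0,0,0.24,0,0,0,1],[0,0,0.3,0,0,0,1],[0,0,0.34,0,0,0,1],[0,0,0.34,0,0,0,1],[0.02,0,0.34,0,0,0,1],[0.04,0,0.34,0,0,0,1],[0.05,0,0.34,0,0,0,1],[0.06,0,0.34,0,0,0,1]]}}

```text
clock: 3.15
position: [0.5054, 0.1084, 0.0321]
tool_rot: [-3.141, -0.001, 0.083]
force: [0.3, 0.1, -0.6]
grip_width: -0.0
finger_force: 0.0
```

{"fn": "play_rows", "kwargs": {"deltas": [[0.01,0,0,0,0,0,1],[0.02,0,0,0,0,0,1],[0.03,0,0,0,0,0,1],[0.04,0,0,0,0,0,1],[0.05,0,0,0,0,0,1],[0.06,0,0,0,0,0,1],[0.07,0,0,0,0,0,1],[0.08,0,0,0,0,0,1],[0.085,0,0,0,0,0,1],[0.09,0,0,0,0,0,1]]}}

```text
clock: 4.15
position: [0.5492, 0.1122, 0.0312]
tool_rot: [3.142, 0.0, 0.084]
force: [-1.1, -1.1, 1.0]
grip_width: 0.0
finger_force: 0.8
```

Run:
```python
from h import *
c=get_calibration("top");im=grab_frame("top");cv2.imwrite("pics/t2.png",cv2.resize(im[80:260,160:380],None,fx=3,fy=3)[:,:,::-1])
```

```text
(no output)
```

View pics/t2.png

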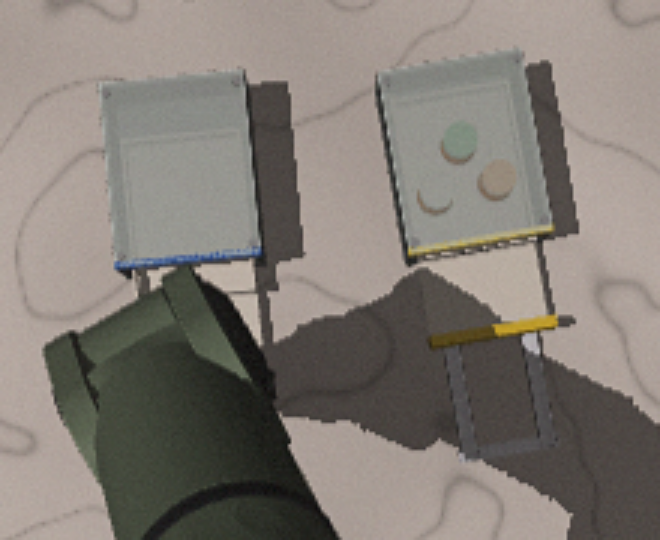

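The blue strip is at about pixel (223,166). Comparing its gap to the lip with the yellow pair puts the total travel near 65 mm, so about 22 mm remains.

{"fn": "play_rows", "kwargs": {"deltas": [[0.01,0,0,0,0,0,1],[0.02,0,0,0,0,0,1],[0.025,0,0,0,0,0,1],[0.03,0,0,0,0,0,1],[0.034,0,0,0,0,0,1],[0.038,0,0,0,0,0,1],[0.04,0,0,0,0,0,1]]}}

```text
clock: 4.9
position: [0.5692, 0.1139, 0.0313]
tool_rot: [3.142, 0.0, 0.084]
force: [-2.5, -1.4, -0.0]
grip_width: 0.0001
finger_force: 0.8
```

{"fn": "play_rows", "kwargs": {"deltas": [[0.004,0,0,0,0,0,1],[0.008,0,0,0,0,0,1],[0.01,0,0,0,0,0,1]]}}

```text
clock: 5.2
position: [0.5742, 0.1143, 0.0313]
tool_rot: [-3.142, -0.0, 0.084]
force: [-1.2, -0.9, 0.6]
grip_width: 0.0002
finger_force: 0.8
```

{"fn": "play_rows", "kwargs": {"deltas": [[0.004,0,0,0,0,0,1],[0.008,0,0,0,0,0,1],[0.01,0,0,0,0,0,1]]}}

```text
clock: 5.5
position: [0.5792, 0.1147, 0.0313]
tool_rot: [-3.142, -0.0, 0.084]
force: [-2.2, -0.4, 0.2]
grip_width: 0.0002
finger_force: 0.8
```

{"fn": "play_rows", "kwargs": {"deltas": [[0.003,0,0,0,0,0,1],[0.006,0,0,0,0,0,1]]}}

```text
clock: 5.7
position: [0.5821, 0.115, 0.0313]
tool_rot: [3.142, 0.0, 0.084]
force: [-1.6, -1.6, -0.9]
grip_width: 0.0002
finger_force: 0.8
```

Run:
```python
from h import *
c=get_calibration("top")
print(ray(c,(222.7,166.3),.073),ray(c,(320.3,160.3),.073))
```

```text
[0.66439022 0.12291661 0.073     ] [ 0.67310987 -0.12500504  0.073     ]
```

{"fn": "play_rows", "kwargs": {"deltas": [[0.003,0,0,0,0,0,1],[0.006,0,0,0,0,0,1],[0.008,0,0,0,0,0,1]]}}

```text
clock: 6.0
position: [0.5824, 0.1149, 0.031]
tool_rot: [3.14, 0.007, 0.084]
force: [-31.6, -3.8, 25.4]
grip_width: 0.0002
finger_force: 15.7
```

At the stop: −32 N with no further motion. I'll back off, lift and cross over to the yellow tray.

{"fn": "play_rows", "kwargs": {"deltas": [[-0.03,0,0,0,0,0,1],[-0.08,0,0,0,0,0,1],[-0.1,0,0,0,0,0,1],[-0.1,0,-0.08,0,0,0,1],[-0.1,0,-0.16,0,0,-0.01,1],[-0.1,0,-0.24,0,0,-0.02,1],[-0.1,0,-0.32,0,0,-0.027,1],[-0.1,0,-0.32,0,0,-0.027,1]]}}

```text
clock: 6.8
position: [0.5389, 0.112, 0.1966]
tool_rot: [-3.14, -0.008, 0.141]
force: [1.2, -0.3, -1.2]
grip_width: -0.0001
finger_force: 0.0
```

Run:
```python
from h import *
s=observe();print(s["position"],s["tool_rot"],s["force"])
print(tool([.633-.08,-.14,.2]).round(3),tool([.633,-.130,.2]).round(3))
```

```text
[0.5389119  0.11196996 0.19655491] [-3.1404947  -0.00826906  0.14083526] [ 1.17674343 -0.303087   -1.16098285]
[-0.043  0.503 -0.008] [ 0.118  0.506 -0.006]
```

{"fn": "play_rows", "kwargs": {"deltas": [[-0.01,0.08,0,0,0,0,1],[-0.02,0.16,0,0,0,0,1],[-0.03,0.24,0,0,0,0,1],[-0.04,0.32,0,0,0,0,1],[-0.04,0.4,0,0,0,0,1],[-0.04,0.46,0,0,0,0,1],[-0.04,0.5,0,0,0,0,1],[-0.04,0.5,0,0,0,0,1]]}}

```text
clock: 7.6
position: [0.5517, -0.1424, 0.1911]
tool_rot: [3.141, -0.0, 0.137]
force: [-0.5, 1.0, -0.3]
grip_width: 0.0003
finger_force: 0.0
```

Run:
```python
from h import *
s=observe();print(s["position"],s["tool_rot"],s["force"])
c=get_calibration("wrist");im=grab_frame("wrist");cv2.imwrite("pics/w3.png",im[:,:,::-1])
for b in blobs(im,"yellow",60):
    r=cv2.minAreaRect(b);print(np.round(r[0]),np.round(r[1]),[ray(c,p,.05).round(4)[:2] for p in cv2.boxPoints(r)],ray(c,r[0],.05),ray(c,r[0],.073))
print(tool([.633,-.130,.03]).round(3))
```

```text
[ 0.55167018 -0.14240325  0.19113687] [ 3.14058613e+00 -2.80538687e-04  1.36614689e-01] [-0.53426039  0.95234267 -0.34323357]
[277. 150.] [ 10. 113.] [array([ 0.5959, -0.0811]), array([ 0.6116, -0.1875]), array([ 0.6021, -0.1893]), array([ 0.5863, -0.082 ])] [ 0.59899223 -0.13498862  0.05      ] [ 0.60040607 -0.13480495  0.073     ]
[277.  59.] [  3. 152.] [array([ 0.6677, -0.0573]), array([ 0.6885, -0.19  ]), array([ 0.6862, -0.1905]), array([ 0.6654, -0.0575])] [ 0.67694223 -0.12387124  0.05      ] [ 0.67204248 -0.12458803  0.073     ]
[0.164 0.002 0.322]
```

View pics/w3.png

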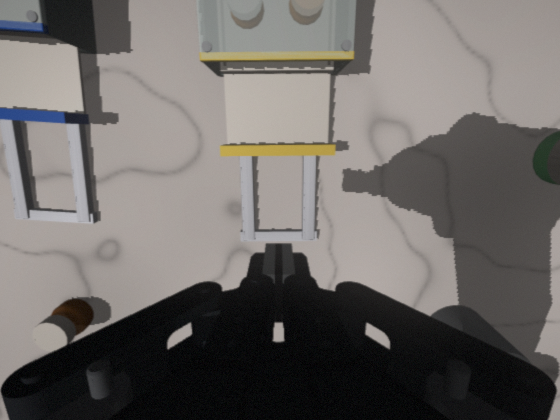

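The wrist view has the yellow lip at (277,150) and the strip at (277,59), with the tool on their midline. The gap behind the lip is bare. At left, the blue lip has the same gap to its strip, so that tray is home.

{"fn": "play_rows", "kwargs": {"deltas": [[0.06,0,0,0,0,-0.003,1],[0.12,0,0,0,0,-0.003,1],[0.164,0,0,0,0,-0.003,1],[0.164,0,0,0,0,-0.003,1],[0.164,0,0.08,0,0,-0.003,1],[0.164,0,0.16,0,0,-0.003,1],[0.164,0,0.22,0,0,-0.003,1],[0.164,0,0.27,0,0,-0.003,1],[0.164,0,0.31,0,0,-0.003,1],[0.164,0,0.318,0,0,-0.003,1]]}}

```text
clock: 8.65
position: [0.6311, -0.1265, 0.0302]
tool_rot: [-3.14, 0.003, 0.148]
force: [-0.6, -0.2, 0.4]
grip_width: 0.0002
finger_force: 0.0
```

{"fn": "play_rows", "kwargs": {"deltas": [[-0.01,0,0,0,0,0,1],[-0.018,0,0,0,0,0,1],[-0.024,0,0,0,0,0,1]]}}

```text
clock: 8.95
position: [0.6207, -0.1296, 0.0336]
tool_rot: [3.141, -0.001, 0.147]
force: [-0.2, 0.5, 0.2]
grip_width: 0.0001
finger_force: 0.0
```

{"fn": "play_rows", "kwargs": {"deltas": [[-0.003,0,0,0,0,0,1],[-0.006,0,0,0,0,0,1],[-0.009,0,0,0,0,0,1],[-0.012,0,0,0,0,0,1],[-0.015,0,0,0,0,0,1],[-0.018,0,0,0,0,0,1],[-0.022,0,0,0,0,0,1],[-0.027,0,0,0,0,0,1],[-0.032,0,0,0,0,0,1],[-0.037,0,0,0,0,0,1]]}}

```text
clock: 9.95
position: [0.6022, -0.1322, 0.0323]
tool_rot: [-3.142, -0.0, 0.147]
force: [1.8, 0.2, 0.7]
grip_width: 0.0001
finger_force: 0.8
```

{"fn": "play_rows", "kwargs": {"deltas": [[-0.005,0,0,0,0,0,1],[-0.011,0,0,0,0,0,1],[-0.017,0,0,0,0,0,1],[-0.024,0,0,0,0,0,1],[-0.031,0,0,0,0,0,1],[-0.039,0,0,0,0,0,1],[-0.047,0,0,0,0,0,1],[-0.055,0,0,0,0,0,1],[-0.063,0,0,0,0,0,1],[-0.071,0,0,0,0,0,1]]}}

```text
clock: 10.95
position: [0.5669, -0.1374, 0.0323]
tool_rot: [-3.141, 0.0, 0.147]
force: [1.5, 1.1, 1.9]
grip_width: -0.0003
finger_force: 0.8
```

{"fn": "play_rows", "kwargs": {"deltas": [[-0.008,0,0,0,0,0,1],[-0.016,0,0,0,0,0,1],[-0.024,0,0,0,0,0,1],[-0.032,0,0,0,0,0,1],[-0.04,0,0,0,0,0,1],[-0.048,0,0,0,0,0,1],[-0.056,0,0,0,0,0,1],[-0.064,0,0,0,0,0,1],[-0.071,0,0,0,0,0,1],[-0.078,0,0,0,0,0,1]]}}

```text
clock: 11.95
position: [0.5284, -0.1431, 0.0323]
tool_rot: [-3.142, 0.0, 0.147]
force: [2.7, 2.4, 0.1]
grip_width: -0.0002
finger_force: 0.8
```

{"fn": "play_rows", "kwargs": {"deltas": [[-0.006,0,0,0,0,0,1],[-0.012,0,0,0,0,0,1],[-0.018,0,0,0,0,0,1],[-0.023,0,0,0,0,0,1],[-0.028,0,0,0,0,0,1],[-0.033,0,0,0,0,0,1],[-0.037,0,0,0,0,0,1],[-0.041,0,0,0,0,0,1],[-0.044,0,0,0,0,0,1],[-0.047,0,0,0,0,0,1]]}}

```text
clock: 12.95
position: [0.5053, -0.1466, 0.0323]
tool_rot: [3.142, -0.0, 0.147]
force: [0.9, 1.6, -1.4]
grip_width: 0.0001
finger_force: 0.8
```

Expected stop is near x ≈ 0.496, so I'll creep from here.

{"fn": "play_rows", "kwargs": {"deltas": [[-0.003,0,0,0,0,0,1],[-0.006,0,0,0,0,0,1],[-0.009,0,0,0,0,0,1],[-0.012,0,0,0,0,0,1]]}}

```text
clock: 13.35
position: [0.5046, -0.1466, 0.0328]
tool_rot: [3.141, -0.01, 0.148]
force: [35.7, 3.2, -29.6]
grip_width: 0.0001
finger_force: 17.1
```

{"fn": "play_rows", "kwargs": {"deltas": [[-0.002,0,0,0,0,0,1],[-0.004,0,0,0,0,0,1],[-0.006,0,0,0,0,0,1]]}}

```text
clock: 13.65
position: [0.5045, -0.1466, 0.0332]
tool_rot: [3.14, -0.015, 0.149]
force: [47.0, 5.3, -36.3]
grip_width: 0.0005
finger_force: 23.2
```

It's firmly stopped. Unload, lift clear and verify.

{"fn": "play_rows", "kwargs": {"deltas": [[0.012,0,0,0,0,0,1],[0.024,0,0,0,0,0,1],[0.034,0,0,0,0,0,1],[0.04,0,0,0,0,0,1],[0.04,0,-0.06,0,0,0,1],[0.04,0,-0.14,0,0,0,1],[0.04,0,-0.22,0,0,0,1],[0.04,0,-0.3,0,0,0,1],[0.0,0,-0.36,0,0,0,1],[-0.08,0,-0.36,0,0,0,1]]}}

```text
clock: 14.65
position: [0.4591, -0.1536, 0.2155]
tool_rot: [3.14, -0.006, 0.148]
force: [-0.1, -0.3, -0.3]
grip_width: -0.0
finger_force: 0.0
```

Run:
```python
from h import *
s=observe();print(s["position"],s["tool_rot"],s["force"])
c=get_calibration("wrist");im=grab_frame("wrist");cv2.imwrite("pics/w4.png",im[:,:,::-1])
for col in("yellow","blue"):
  for b in blobs(im,col,60):
    r=cv2.minAreaRect(b);print(col,np.round(r[0]),np.round(r[1]),ray(c,r[0],.05),ray(c,r[0],.073))
```

```text
[ 0.45913613 -0.15360212  0.21552198] [ 3.13960477 -0.00565879  0.14795521] [-0.07749576 -0.31830962 -0.27590289]
yellow [280. 168.] [  8. 102.] [ 0.48740072 -0.1512736   0.05      ] [ 0.49005553 -0.15066819  0.073     ]
blue [35. 18.] [71. 17.] [0.59155624 0.09506776 0.05      ] [0.58645091 0.07731943 0.073     ]
```

View pics/w4.png

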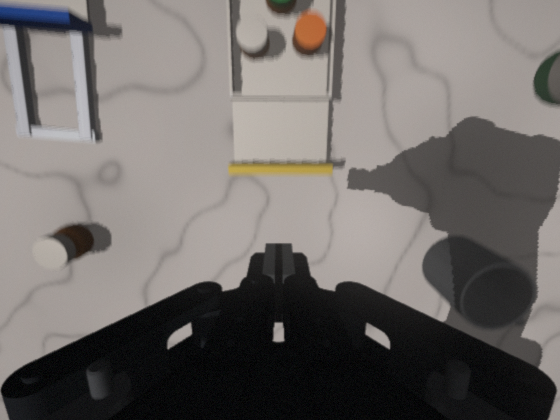

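The yellow lip at (280,168) maps to x≈0.487, which is 187 mm from the case front against 185 expected when fully out. The jar caps at (252,35) and (311,30) look upright, and green is cut off at the edge. I'll check with a top view.

Run:
```python
from h import *
im=grab_frame("top");a=cv2.resize(im[60:310,60:480],(790,470))
s=grab_frame("side");cv2.imwrite("pics/t5.png",a[:,:,::-1]);cv2.imwrite("pics/s5.png",cv2.resize(s[130:290,130:370],None,fx=3,fy=3)[:,:,::-1])
```

```text
(no output)
```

View pics/s5.png

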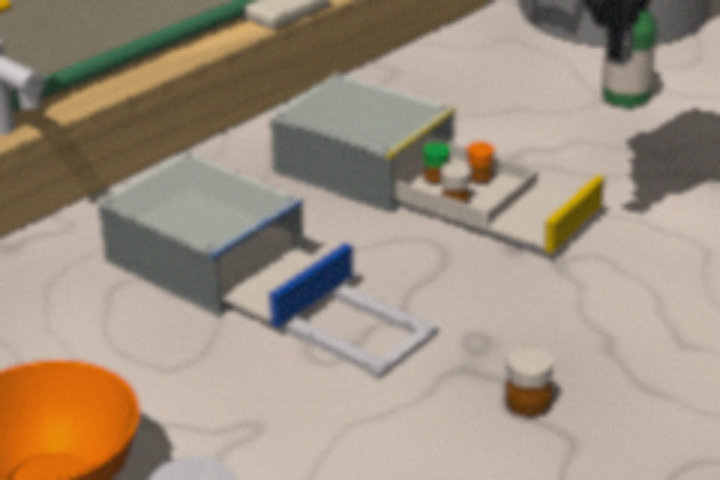

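View pics/t5.png

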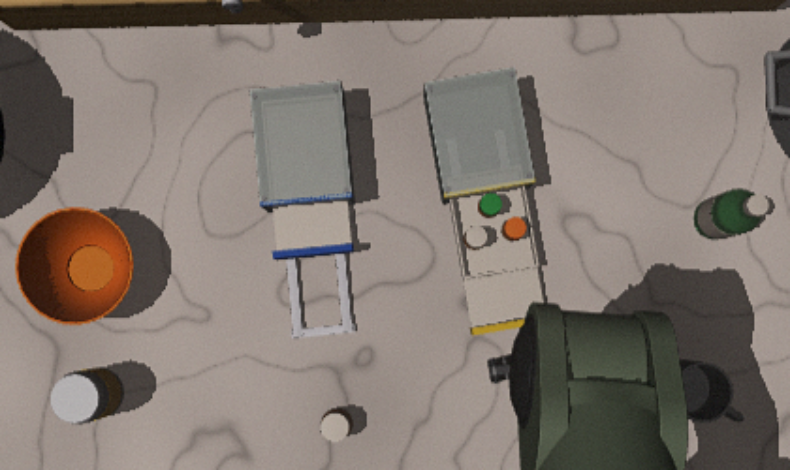

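Both views show all three jars upright, at (490,204), (515,228) and (477,236) in the top crop. The blue tray is in and the bystanders haven't moved. I'll make one check of the blue gap, then hand in.

Run:
```python
from h import *
im=grab_frame("top");c=get_calibration("top")
for b in blobs(im,"blue"):
    r=cv2.minAreaRect(b);print(r[0],ray(c,r[0],.05))
    x=ray(c,r[0],.05)[0]
    if 0.5<x<.62: ok=abs(x-.5985)<.005
print(ok)
if ok: print(job_done())
```

```text
(226.04953002929688, 193.49505615234375) [0.59687564 0.1182904  0.05      ]
True
the job is handed in; nothing more can be done
None
```

The empty tray was pushed home to its stop first, then the sample tray was drawn out to its stop with all three jars still standing, and the job was handed in at about 15 s; no verdict came back.

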